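# Trip the concealed catch and load the plate

## Robot

A 6-joint arm with a two-finger parallel gripper is mounted at the origin on a cart in front of the work surface, level with it; the furniture and walls round the work are solid. World frame = base frame: x ahead of the robot, y to its left, z up, the work surface at z = 0. Lengths are in m, angles in rad, forces in N, time in s.
With the tool pointing down it reaches from about 0.35 to 0.775 m from the base axis. Payload 5.5 kg.
Tool frame: the origin (TCP) lies at the very end of the fingers, on their centre line; the grasp point (between the pads) lies 19 mm behind it; z points along the fingers, y is the line along which they close (so a half turn about z gives the same grasp; the last joint's range is limited). The gripper opens to 85 mm and grips with 20 to 120 N. Pads are 22 mm wide; open, the fingers measure 114 mm over their backs; the gripper's body (76 mm by 85 mm) begins 54 mm behind the grasp point. The pads swing forward as they close: fully open they stand 13 mm farther back than shut.
Start: joints at [0.97, 0.313, 0.046, 1.304, 0, 1.431], TCP at [0.256, 0.515, 0.231] pointing down, gripper open.
Joint ranges: [-2.76, 2.76], [-0.86, 1.69], [-1.03, 1.26], [-2.2, 2.34], [-1.47, 1.5], [-3.14, 3.14]. Speed limits (rad/s): [2.57, 2.57, 3.14, 3.14, 3.14, 3.14].

## Interface

Orientations are given as a unit quaternion [w, x, y, z].
In Python, from workcell import env, cams, ticket, spotter gives the robot as it stands.
- The arm moves only by the tool jog_arm, never from a script. Its argument "increments" is a list that holds one entry, the list of rows, each a list of 7 numbers: the shift along the tool's x, y, z in units of 0.25 m (1.0 is 0.25 m), then the turn, a rotation vector about the tool's x, y, z in units of 180 degrees (1.0 is 180 degrees), then the closure in counts, from 0 (fully open) to 255 (shut). A call has 1 to 20 rows; each row shifts and turns the commanded pose from where the row before left it, along the tool's axes as they then stand; what a row does not reach is not made up. A row lasts 1/10 s, in which the tool goes at most 50 mm and 8.59 degrees, less where a joint would pass 70% of its speed; a pose out of reach is approached as far as the arm can. A call with a number of a shift or a turn outside -1 to 1 is refused whole. A call with a gripper value outside its range is refused whole. The fingers move at their own pace and stop on an object; "force" is the grip in N (left out, the last holds). Time passes only in rows, so rows that do not move let the fingers close. It gives the time, the measured TCP pose, the force, the opening and the grip force at its end, in the units of the state.
- env.get_state(): the state, without advancing time (a new reading comes with each control period).
- cams.read_camera(name): name is "scene" or "side" or "wrist"; returns a dict with "pixels" (400x640x3 uint8, red, green, blue), "fx", "fy", "cx", "cy" (pixels), "xyz" and "attitude" of the camera in the world; the wrist camera has in their place "mount" (4x4, takes a point from camera to tool coordinates, whose origin is the TCP and whose axes are the flange's). Camera axes: x right, y down, z forward; pixel columns grow to the right and rows downward; lengths in m; the calibration is good to about 2 mm. A picture is of the moment at which its call begins: read the wrist's pose just before it. There is no depth.
- ticket.hand_in(): hands the job in; it is judged then, once.
Trained networks look in the newest picture that a camera, given by its name, has taken for a name from the list of things; names that differ only in an ending like _2 or _b are one class to them, and where a whole thing is asked for, a point or a joint stands for the part that bears it (a point fixed in the world has none). Each returns a list of dicts, best first, with "conf" (0 to 1); they miss things now and then, are a little off and sometimes report something else, mostly with a low value. They report only what shows in the picture. A call takes as long as a camera call. They do not tell look-alikes from the thing itself.
- spotter.find_in(target, camera): "uv" ([column, row] in pixels, amid what is visible of it).
- spotter.cut_out(target, camera): "region" (400x640 bool, what is visible of it) and "uv" ([column, row] in pixels, amid what is visible of it).
- spotter.landmark_of(target, camera): "uv" ([column, row] in pixels: a listed point, or the origin of a listed thing).
The state is a dict: "clock": time; "joint_pos": joint angles; "qvel": joint speeds; "tau": joint torques, N m; "tcp_pos": TCP position; "orientation": TCP orientation; "wrist_force": force on the tool from outside, world axes, zero at the start; "ft_torque": the same for the moment, N m; "finger_gap": finger opening in m; "grip_force": force on a finger pad.
Only numpy, scipy, OpenCV 4.12 (cv2) and the standard library are available. Lean on these libraries where they do the work, as an engineer would, in place of code of your own. Each camera call takes 0.05 s, during which the arm holds its last target. There are 200 camera calls.

## Task

The loader's gate is held shut by a concealed catch: of the five look-alike keys in the row under its front hood, one is loose and gives way when the gripper slides over it. Feel along the row for it and press it down to its stop so that the gate springs open, then take the plate from its stand and slide it upright into the slot, fully home, and let go. Do not push the spray can, the jar or the cutter about.

Things in the scene. Friction and masses are not known exactly. Their poses are not given: they have to be found in the camera images.
- loader: White plate loader, a fixed box 310 mm wide (y) from x -88 to +62 mm of its own frame, deck at z 123 mm; origin on its underside, in mid width; front towards its own -x. Along the front, under an overhanging hood, runs an open bay with a row of keys on its floor; a low fascia stands before them (x -88 to -84, top z 36), the bay's rear wall is at x -56, cheeks close it beyond y +-135.
- hood (a point): Middle of the hood's lower front edge (loader frame x -88, y 0, z 115 mm); the hood is 8 mm thick. It covers the keys, so a vertical tool cannot reach them; one tilted 35 to 45 degrees from vertical, pointing forward and down, can, coming in from the front.
- keyrow (a point): Middle of the key row on the keys' top faces (loader frame x -71, y 0, z 55 mm); the row runs along loader y. Five grey keys alike, each 26 (x) x 54 (y) mm, centres at y -108, -54, 0, +54, +108 mm from here. Four are rigid.
- catch_row (a point): Same point as keyrow, about the catch: one of the five keys, any one, is loose. It sinks 9 mm under a light push (1 to 2 N), then meets a firm bar (6 to 9 N in all), frees the gate about 14 mm down and bottoms at 17 mm. It rises again when let go; the gate stays open.
- slot (a point): Centre of the slot's mouth in the loader's deck (loader frame x -18, y +60, z 123 mm); axes as the loader's. The slot is 13 (x) x 84 (y) mm with a 4 mm chamfer, 70 mm deep (its floor is at loader z 53), with guide rails 8 mm high at 21 to 28 mm either side of it in x. The closed gate covers it.
- gate (a joint): Sliding aluminium gate, 42 x 104 x 5 mm, on the deck: 0 = shut over the slot and latched; when freed its spring drives it along the loader's -y to 0.11 m, fully open, in about a second.
- plate: Plain aluminium plate, 10 thick (x) x 80 wide (y) x 125 high (z) mm, 0.22 kg, the same front and back; origin at the centre of its lower edge. It starts upright in the stand with its lower 28 mm in the stand's groove. Fully home in the slot, its top stands 55 mm above the deck.
- stand: Grey fixed stand, 70 (x) x 120 (y) x 35 (z) mm, origin at the centre of its underside; its groove 14 x 84 mm, 28 mm deep, runs along y and holds the plate.
- spray_can: Bystander: aerosol can, 65 mm across, 200 mm high, origin at the centre of its foot.
- nozzle_jar: Bystander: small round jar with a black lid, 45 mm across, 43 mm high, origin at the centre of its foot.
- green_cutter: Bystander: flat green knife lying on the worktop, 17 x 158 x 12 mm, long along its y, origin at the centre of its underside.
Things that resemble listed ones, but are neither listed nor needed, are in the scene too. Several things have the shape of the plate; the one meant has the colours described above.

How it is judged:
By the outcome, as a careful person would: the job done as asked, in the order asked, and still so for the second after the job is handed in, with the robot touching nothing.
It also fails if it takes over 72 s, if anything falls off the work surface, if the arm or the gripper's body presses on something with over 40 N, if the wrist force passes 120 N, or if a joint passes its speed limit or range.

## Working session

There is one attempt and no reset: what is moved stays moved. The work goes in short steps, Python scripts to look and compute and a tool call to move; the robot and the scene stay as the last step left them, time stands still between calls to the robot, and variables do not carry over. Pictures are saved under pics/ and viewed, at most 10 in all, crops included, and the job is handed in when it is done.

Besides the shell and the picture viewer there is one more tool, called after "Call:" by a JSON object that holds its "api" and its "payload", one argument or row to a line. jog_arm: Moves the arm, as the interface text tells. Shifts and turns lie within -1 to 1; 1 stands for 0.25 m of shift or 180 degrees of turn. Its arguments: {"type":"object","properties":{"increments":{"type":"array"},"force":{"type":"number"}},"required":["increments"]}

```bash
ls; mkdir -p pics; cat > h.py <<'E'
import numpy as np, cv2
from scipy.spatial.transform import Rotation as R
from workcell import env, cams, ticket, spotter
def q2R(q): return R.from_quat([q[1],q[2],q[3],q[0]]).as_matrix()
def shot(name):
    s=env.get_state(); c=cams.read_camera(name)
    if 'mount' in c:
        T=np.eye(4);T[:3,:3]=q2R(s['orientation']);T[:3,3]=s['tcp_pos'];M=T@np.array(c['mount'])
        c['P'],c['A']=M[:3,3],M[:3,:3]
    else:
        c['P']=np.array(c['xyz']);a=np.array(c['attitude']);c['A']=a if a.shape==(3,3) else q2R(a)
    return c
def ray(c,uv): return c['A']@np.array([(uv[0]-c['cx'])/c['fx'],(uv[1]-c['cy'])/c['fy'],1.])
def onz(c,uv,z):
    d=ray(c,uv); return c['P']+d*(z-c['P'][2])/d[2]
def tri(obs):
    A=np.zeros((3,3));b=np.zeros(3)
    for c,uv in obs:
        d=ray(c,uv);d/=np.linalg.norm(d);m=np.eye(3)-np.outer(d,d);A+=m;b+=m@c['P']
    return np.linalg.solve(A,b)
def proj(c,p):
    q=c['A'].T@(np.asarray(p)-c['P']);return np.array([c['fx']*q[0]/q[2]+c['cx'],c['fy']*q[1]/q[2]+c['cy']])
def save(c,f,box=None,k=1):
    im=c['pixels'][:,:,::-1]
    if box: im=im[box[1]:box[3],box[0]:box[2]]
    cv2.imwrite(f,cv2.resize(np.ascontiguousarray(im),None,fx=k,fy=k,interpolation=cv2.INTER_CUBIC))
E
python3 - <<'E'
from h import *
np.set_printoptions(precision=4,suppress=True)
C={}
for n in ['scene','side','wrist']:
    c=shot(n);C[n]=c;save(c,f'pics/{n}0.png');print(n,c['P'],c['fx'],c['A'][:,2])
    for t in ['hood','keyrow','slot','loader','plate','stand','spray_can','nozzle_jar','green_cutter','gate']:
        print(t,[(np.round(d['uv'],1),round(d['conf'],2)) for d in spotter.landmark_of(t,n)])
E
```

```text
pics
scene [-0.1752 -0.8252  0.6843] 412.2928468448064 [ 0.5313  0.7087 -0.4642]
hood [(array([337.2, 184.9]), 0.77)]
keyrow [(array([376.2, 290.7]), 0.74), (array([343.9, 201.6]), 0.58)]
slot [(array([343.6, 173.3]), 0.64)]
loader [(array([358.3, 206.9]), 0.83)]
plate [(array([294.3, 188.4]), 0.97), (array([281.2, 221.2]), 0.75), (array([300.9, 232.9]), 0.75), (array([265.2, 197.9]), 0.6)]
stand [(array([266.1, 200.3]), 0.53)]
spray_can [(array([287.2, 174.2]), 0.57)]
nozzle_jar [(array([377.1, 293.9]), 0.87)]
green_cutter [(array([327.6, 270.4]), 0.86)]Traceback (most recent call last):
  File "<stdin>", line 7, in <module>
ValueError: it knows: catch_row, green_cutter, hood, keyrow, loader, nozzle_jar, plate, slot, spray_can, stand
```

```bash
python3 - <<'E'
from h import *
np.set_printoptions(precision=4,suppress=True)
ims=[]
for n in ['side','wrist']:
    c=shot(n);save(c,f'pics/{n}0.png');print(n,c['P'],c['fx'],c['A'][:,2])
    for t in ['hood','keyrow','slot','loader','plate','stand','spray_can','nozzle_jar','green_cutter']:
        print(t,[(np.round(d['uv'],1),round(d['conf'],2)) for d in spotter.landmark_of(t,n)])
print(env.get_state())
E
```

```text
side [0.0472 1.2534 0.6286] 505.1275809500909 [ 0.3577 -0.8479 -0.3912]
hood [(array([291.5, 190.8]), 0.75)]
keyrow [(array([283.7, 214.2]), 0.95), (array([378.9, 213. ]), 0.49)]
slot [(array([257.8, 189.4]), 0.96)]
loader [(array([266.9, 227.2]), 0.84)]
plate [(array([300.5, 275.6]), 0.97), (array([340.1, 256. ]), 0.73), (array([351. , 237.6]), 0.71)]
stand [(array([300.1, 283. ]), 0.7), (array([287.6, 214.8]), 0.31)]
spray_can []
nozzle_jar []
green_cutter [(array([377.6, 211.1]), 0.58)]
wrist [0.186  0.5493 0.3747] 346.83996164650307 [ 0.2739 -0.1355 -0.9522]
hood []
keyrow [(array([260.2, 360.2]), 0.7)]
slot []
loader []
plate [(array([261. , 362.8]), 0.63)]
stand [(array([261.3, 361.1]), 0.63)]
spray_can []
nozzle_jar []
green_cutter []
{'clock': 1.5, 'joint_pos': array([0.9704, 0.3132, 0.0461, 1.3036, 0.    , 1.4312]), 'qvel': array([-0.0003, -0.0013, -0.0008,  0.0005,  0.0013, -0.    ]), 'tau': array([  0.0003, -48.0455,  29.8805,   0.0005,   0.    ,   0.    ]), 'tcp_pos': array([0.2557, 0.5151, 0.2313]), 'orientation': array([0.    , 0.2284, 0.9736, 0.    ]), 'wrist_force': array([-0.0803, -0.7298,  0.163 ]), 'ft_torque': array([-0.0025,  0.0636, -0.0195]), 'grip_force': 0.0, 'finger_gap': 0.08536162201576666}
```

View pics/scene0.png

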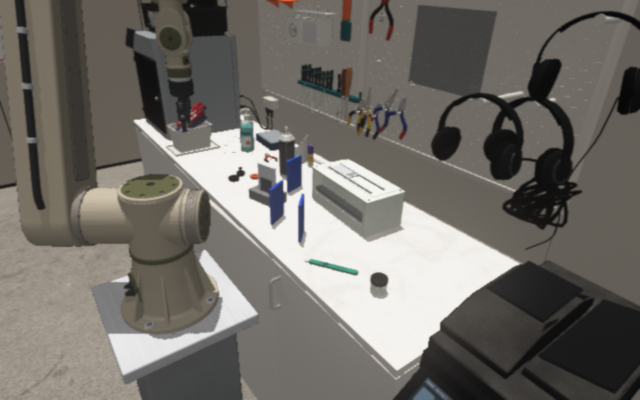

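View pics/side0.png

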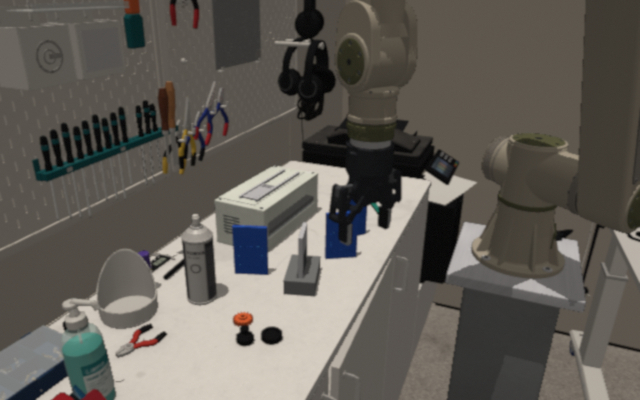

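The scene shows the loader at about (357,195), a grey plate in its stand at (267,178), and blue plates at (294,175), (277,202) and (301,218). The can is at (287,150), the jar at (378,285) and the cutter at (332,267). The side view shows the grey plate at (303,250), the stand at (302,273), blue plates at (251,250) and (341,232), and the can at (200,262). Candidates for the plate are these four; the grey one in the stand matches the description. Next I'll measure and check it in a close crop.

```bash
python3 - <<'E'
from h import *
np.set_printoptions(precision=4,suppress=True)
a=shot('scene');b=shot('side')
for n,u,v in [('hood',(337.2,184.9),(291.5,190.8)),('keyrow',(343.9,201.6),(283.7,214.2)),('slot',(343.6,173.3),(257.8,189.4)),('loader',(358.3,206.9),(266.9,227.2)),('plate',(265.2,197.9),(300.5,275.6)),('stand',(266.1,200.3),(300.1,283)),('can',(287.2,174.2),(200,301)),('blueA',(294.3,188.4),(252,273)),('blueB',(281.2,221.2),(340.1,256)),('blueC',(300.9,238),(352,237.6))]:
    p=tri([(a,u),(b,v)]);print(n,p,proj(a,p)-u,proj(b,p)-v, onz(a,u,0)[:2],onz(b,v,0)[:2])
for n,u in [('jar',(377.1,293.9)),('cut',(327.6,270.4)),('cut1',(307,262)),('cut2',(357,272))]: print(n,onz(a,u,0))
def crop(c,box,k): 
    x=c['pixels'][box[1]:box[3],box[0]:box[2],::-1]; return cv2.resize(x,(800,300),interpolation=cv2.INTER_CUBIC)
cv2.imwrite('pics/crop1.png',np.vstack([crop(a,(240,145,420,245),4),crop(b,(180,150,380,300),3)]))
E
```

```text
hood [0.5816 0.0989 0.1151] [ 0.3713 -0.548 ] [0.4396 0.6457] [0.7305 0.2828] [ 0.7052 -0.1646]
keyrow [0.6093 0.0973 0.0432] [-0.367   0.5029] [-0.4343 -0.5987] [0.6657 0.1618] [0.6478 0.0152]
slot [0.6534 0.1522 0.1226] [ 1.0351 -1.6863] [1.3322 2.1192] [0.82   0.3547] [ 0.8134 -0.1297]
loader [ 0.669   0.0963 -0.002 ] [-1.756   2.3973] [-2.0634 -2.9042] [0.6828 0.1034] [0.6529 0.1144]
plate [0.4485 0.3316 0.0084] [ 1.1875 -1.2209] [1.8104 1.8922] [0.448  0.3399] [0.4612 0.3132]
stand [ 0.4506  0.3355 -0.0067] [ 0.4403 -0.4436] [0.6704 0.6954] [0.4416 0.3221] [0.449  0.3431]
can [ 0.6285  0.4842 -0.008 ] [-0.3843  0.487 ] [-0.704  -0.9082] [0.623  0.4723] [0.6178 0.4962]
blueA [ 0.5742  0.3463 -0.0005] [-0.3276  0.397 ] [-0.5106 -0.6295] [0.5765 0.3476] [0.5713 0.3491]
blueB [ 0.4129  0.1752 -0.0055] [-0.4401  0.4306] [-0.5581 -0.5507] [0.4108 0.1687] [0.4075 0.1867]
blueC [ 0.4166  0.062  -0.0087] [ 0.1254 -0.1268] [0.1413 0.14  ] [0.4085 0.0505] [0.4122 0.0776]
jar [ 0.4248 -0.2685  0.    ]
cut [ 0.3798 -0.1224  0.    ]
cut1 [ 0.3553 -0.06    0.    ]
cut2 [ 0.4409 -0.1725  0.    ]
```

View pics/crop1.png

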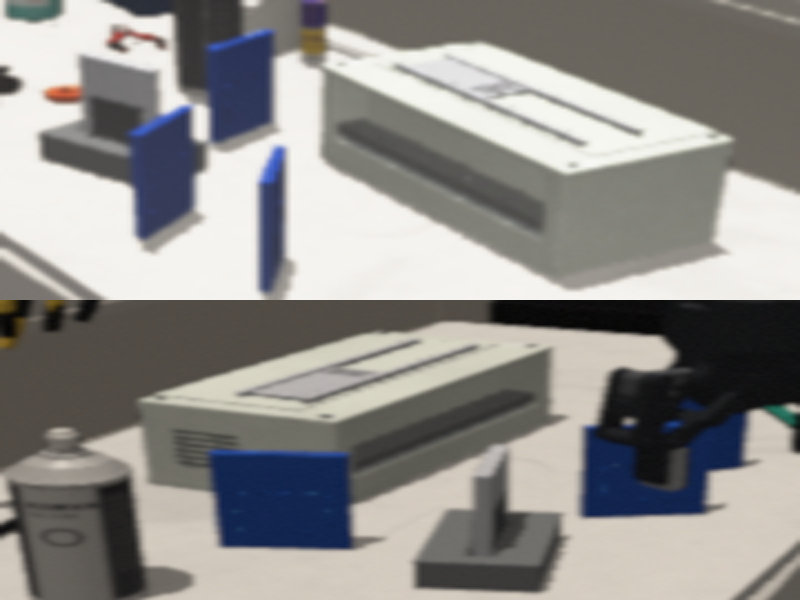

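The crop confirms it: the grey aluminium plate in the grey stand is the target (scene crop (120,95)) and the three blue ones are decoys. The loader's box corners are clear enough to fit its pose.

```bash
cat >> h.py <<'E'
from scipy.optimize import least_squares
def fit(obs,x0):
    "obs: (cam,local xyz,uv); returns x,y,yaw"
    def w(p,l):
        c,s=np.cos(p[2]),np.sin(p[2]);return np.array([p[0]+c*l[0]-s*l[1],p[1]+s*l[0]+c*l[1],l[2]])
    f=lambda p:np.concatenate([proj(c,w(p,l))-uv for c,l,uv in obs])
    r=least_squares(f,x0,loss='soft_l1');return r.x,f(r.x).reshape(-1,2)
E
python3 - <<'E'
from h import *
np.set_printoptions(precision=4,suppress=True)
a=shot('scene');b=shot('side')
S=lambda X,Y:(240+X/4.444,145+Y/3); D=lambda X,Y:(180+X/4,150+(Y-300)/2)
h=.123
obs=[(a,(-.088,.155,h),S(322,68)),(a,(.062,.155,h),S(480,43)),(a,(-.088,-.155,h),S(562,180)),(a,(.062,-.155,h),S(732,140)),(a,(-.088,-.155,0),S(575,288)),(a,(.062,-.155,0),S(722,255)),
(b,(-.088,.155,h),D(345,420)),(b,(.062,.155,h),D(143,400)),(b,(-.088,-.155,h),D(552,347)),(b,(-.088,.155,0),D(345,500))]
p,r=fit(obs,[.67,.1,0]);print('loader',p,'\n',r)
# stand (side view), plate
z=.035
o=[(b,(-.035,.06,z),D(560,515)),(b,(.035,.06,z),D(415,560)),(b,(.035,.06,0),D(415,588)),(b,(-.035,.06,0),D(540,590)),(b,(.035,-.06,z),D(445,512))]
o=[(b,(.035,.06,z),D(415,560)),(b,(-.035,.06,z),D(545,562)),(b,(.035,-.06,z),D(452,512)),(b,(-.035,-.06,z),D(560,515)),(b,(.035,.06,0),D(415,588)),(b,(-.035,.06,0),D(540,590)),(a,(-.035,.06,z),S(40,138)),(a,(-.035,-.06,z),S(120,175))]
p,r=fit(o,[.45,.333,0]);print('stand',p,'\n',r)
E
```

```text
loader [ 0.663   0.0845 -0.0657] 
 [[-0.0471 -0.9231]
 [-0.2602 -0.5381]
 [ 1.6038 -1.3282]
 [ 1.9235  0.495 ]
 [-4.4398 -1.6014]
 [-0.4387 -3.5744]
 [-0.5183 -1.5338]
 [ 0.2652 -2.5216]
 [ 2.0163 -2.427 ]
 [ 0.6619  2.3811]]
stand [0.4465 0.3296 0.2711] 
 [[ 0.1015 -0.0587]
 [-0.697   1.4227]
 [-0.4486 -2.4509]
 [ 1.4399 -1.874 ]
 [ 0.2677 -0.5167]
 [ 0.3305  1.0343]
 [-2.2449 -2.3456]
 [ 4.139  -4.3616]]
```

Call:
{"api": "jog_arm", "payload": {
  "increments": [
    [[0,0,-0.12,0,0,-0.047,0],[0,0,-0.12,0,0,-0.047,0],[0,0,-0.12,0,0,-0.047,0],[0,0,-0.12,0,0,-0.047,0],[0,0,-0.12,0,0,-0.047,0],[0,0,0,0,0,-0.047,255],[0,0,0,0,0,-0.047,255],[0,0,0,0,0,-0.047,255],[0,0,0,0,0,-0.047,255],[0,0,0,0,0,-0.047,255],[0,0,0,0,0,-0.047,255],[0,0,0,0,0,-0.047,255],[0,0,0,0,0,-0.047,255],[0,0,0,0,0,-0.047,255],[0,0,0,0,0,-0.047,255],[0,0,0,0,0,-0.047,255],[0,0,0,0,0,-0.047,255],[0,0,0,0,0,-0.047,255],[0,0,0,0,0,-0.047,255],[0,0,0,0,0,-0.047,255]]
  ],
  "force": 30
}}

```text
clock: 3.7
tcp_pos: [0.2557, 0.5151, 0.3813]
orientation: [-0.0, 0.949, -0.316, 0.0]
wrist_force: [0.5, -0.4, -0.3]
finger_gap: 0.0003
grip_force: 0.0
```

Call:
{"api": "jog_arm", "payload": {
  "increments": [
    [[0.123,0.049,-0.006,0,0,0,255],[0.123,0.049,-0.006,0,0,0,255],[0.123,0.049,-0.006,0,0,0,255],[0.123,0.049,-0.006,0,0,0,255],[0.123,0.049,-0.006,0,0,0,255],[0.123,0.049,-0.006,0,0,0,255],[0.123,0.049,-0.006,0,0,0,255],[0.123,0.049,-0.006,0,0,0,255],[0.123,0.049,-0.006,0,0,0,255],[0.123,0.049,-0.006,0,0,0,255],[0.123,0.049,-0.006,0,0,0,255],[0.123,0.049,-0.006,0,0,0,255],[0.123,0.049,-0.006,0,0,0,255],[0.123,0.049,-0.006,0,0,0,255],[0,0,0,0,0,-0.045,255],[0,0,0,0,0,-0.045,255],[0,0,0,0,0,-0.045,255],[0,0,0,0,0,-0.045,255],[0,0,0,0,0,0,255]]
  ]
}}

```text
clock: 5.6
tcp_pos: [0.4949, 0.1181, 0.4024]
orientation: [-0.0, 0.999, -0.042, 0.0]
wrist_force: [0.2, 0.3, -0.1]
finger_gap: 0.0002
grip_force: 0.0
```

```bash
python3 - <<'E'
from h import *
np.set_printoptions(precision=4,suppress=True)
c=shot('wrist');save(c,'pics/w1.png');s=env.get_state();print(s['tcp_pos'],s['orientation'],s['joint_pos'],c['P'],c['A'])
for t in ['hood','keyrow','slot','loader','plate','stand']:
    print(t,[(np.round(d['uv'],1),round(d['conf'],2)) for d in spotter.landmark_of(t,'wrist')])
E
```

```text
[0.4949 0.1181 0.4023] [-0.      0.9991 -0.0434  0.0001] [ 0.0763  0.1976  0.3107  1.6837  0.0001 -2.9784] [0.5731 0.111  0.5458] [[-0.0823 -0.9492 -0.3039]
 [-0.9966  0.0784  0.025 ]
 [ 0.0001  0.3049 -0.9524]]
hood [(array([324.6,  73.8]), 0.65), (array([328.3,  85.9]), 0.62)]
keyrow [(array([324.7,  76.3]), 0.87)]
slot [(array([269.5,  19.5]), 0.59)]
loader [(array([326.2,  22.8]), 0.57)]
plate [(array([191. , 182.9]), 0.98), (array([282.3, 204.1]), 0.62), (array([161.8, 103.2]), 0.6), (array([358.1, 189.9]), 0.58), (array([324.2,  22.7]), 0.3)]
stand [(array([193.1, 185.6]), 0.57)]
```

View pics/w1.png

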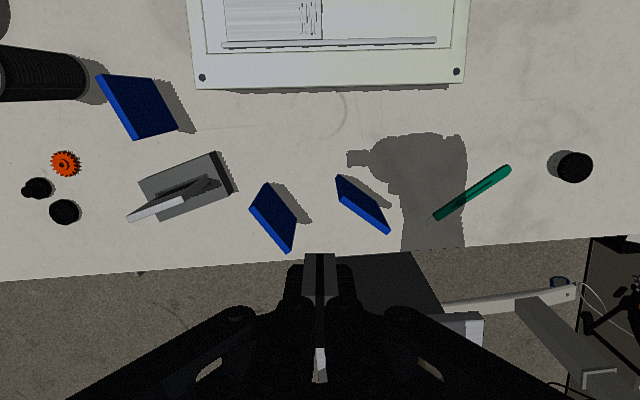

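The wrist view shows the loader's front deck edge from (195,89) to (465,82), the grey plate and stand at (185,190), blue plates at (138,106), (273,217) and (362,205), the cutter at (472,193) and the jar at (573,167). Next I'll fit the loader from its front corners and screw heads.

```bash
python3 - <<'E'
from h import *
np.set_printoptions(precision=4,suppress=True)
c=shot('wrist')
g=cv2.cvtColor(c['pixels'],cv2.COLOR_RGB2GRAY).astype(float)
# front edge of the deck: strongest drop downwards in columns 215..445
pts=[]
for u in range(215,446,10):
    col=g[70:110,u];d=np.diff(col);k=np.argmin(d[:]);pts.append((u,70+k+.5))
pts=np.array(pts);print(pts[:,1])
W=np.array([onz(c,q,.123) for q in pts]);vx=np.polyfit(W[:,1],W[:,0],1);print('edge x=',vx,'yaw',np.arctan(-vx[0]))
for r in (70,80):
    row=g[r,170:500];d=np.diff(row);print(r,170+np.argmax(d[:60])+.5,170+270+np.argmin(d[270:])+.5)
    for u in (170+np.argmax(d[:60])+.5,170+270+np.argmin(d[270:])+.5): print(onz(c,(u,r),.123))
for u in [(202,77),(457,71)]:print('screw',onz(c,u,.123))
for p in [(.067,.155)]: pass
box=(110,130,300,260);cv2.imwrite('pics/c2.png',cv2.resize(c['pixels'][130:260,110:300,::-1],(798,546),interpolation=cv2.INTER_CUBIC))
E
```

```text
[88.5 88.5 87.5 87.5 87.5 87.5 86.5 86.5 86.5 85.5 85.5 85.5 85.5 84.5
 84.5 84.5 84.5 83.5 83.5 83.5 83.5 82.5 82.5 82.5]
edge x= [0.0584 0.5742] yaw -0.058350858729070046
70 193.5 452.5
[0.6094 0.2518 0.123 ]
[ 0.5848 -0.0422  0.123 ]
80 204.5 462.5
[0.5978 0.2413 0.123 ]
[ 0.5731 -0.054   0.123 ]
screw [0.6012 0.2436 0.123 ]
screw [ 0.5833 -0.0473  0.123 ]
```

View pics/c2.png

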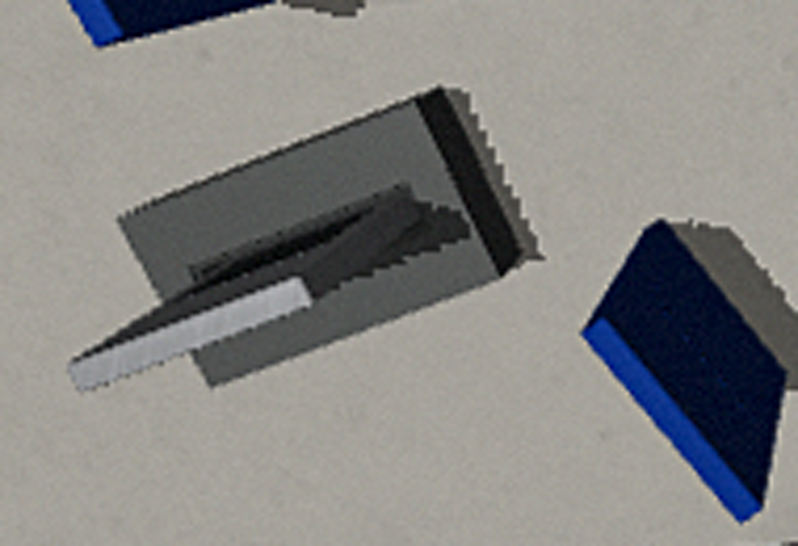

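The loader fits at about (0.668, 0.094), yaw -0.06; in the crop the plate's top edge runs from (70,368) to (300,280) and the stand's top face has its corners at (118,218), (418,97), (500,278) and (212,386). I'll tilt the tool first.

Call:
{"api": "jog_arm", "payload": {
  "increments": [
    [[0,0,0,0,0,-0.0085,255],[0,0,0,0,0.0417,0,255],[0,0,0,0,0.0417,0,255],[0,0,0,0,0.0417,0,255],[0,0,0,0,0.0417,0,255],[0,0,0,0,0.0417,0,255],[0,0,0,0,0.0417,0,255],[0,0,0,0,0,0,255]]
  ]
}}

```text
clock: 6.8
tcp_pos: [0.4883, 0.1178, 0.3929]
orientation: [0.012, 0.925, -0.025, 0.378]
wrist_force: [-1.6, 0.4, -1.6]
finger_gap: 0.0001
grip_force: 0.0
```

```bash
cat >> h.py <<'E'
L=np.array([.6677,.0937,-.060])
def world(F,l):
    c,s=np.cos(F[2]),np.sin(F[2]);return np.array([F[0]+c*l[0]-s*l[1],F[1]+s*l[0]+c*l[1],l[2]])
def local(F,p):
    c,s=np.cos(F[2]),np.sin(F[2]);d=np.asarray(p)[:2]-F[:2];return np.array([c*d[0]+s*d[1],-s*d[0]+c*d[1],p[2]])
def Rk(yaw,tilt,flip=0):  # columns tool axes; tool x ahead/up
    x=np.array([np.cos(yaw),np.sin(yaw),0]);Z=np.array([0,0,1.]);c,s=np.cos(tilt),np.sin(tilt)
    X=c*x+s*Z;Zt=s*x-c*Z;return np.stack([X,np.cross(Zt,X),Zt],1)
def go(p,Rt=None):
    s=env.get_state();Rc=q2R(s['orientation']);d=Rc.T@(np.asarray(p)-s['tcp_pos'])
    print('shift u',np.round(d/.25,4),'len',round(np.linalg.norm(d),4),'F',np.round(s['wrist_force'],1),'j',np.round(s['joint_pos'],2),'t',s['clock'])
    if Rt is not None: print('turn u',np.round(R.from_matrix(Rc.T@Rt).as_rotvec()/np.pi,4))
E
python3 - <<'E'
from h import *
np.set_printoptions(precision=4,suppress=True)
s=env.get_state();print(s['tcp_pos'],q2R(s['orientation']))
go(world(L,(-.1417,.108,.1335)),Rk(-.06,np.pi/4))
# stand/plate fit from the earlier picture pose
im=cv2.imread('pics/w1.png')
class _:pass
c=cams.read_camera('wrist');M=np.array(c['mount']);q=q2R([0,.9991,-.0434,.0001]);c['P']=np.array([.4949,.1181,.4023])+q@M[:3,3];c['A']=q@M[:3,:3]
K=lambda X,Y:(110+X/4.2,130+Y/4.2)
z=.035
for n,o in {'stand':[(c,(.035,.06,z),K(118,218)),(c,(.035,-.06,z),K(418,97)),(c,(-.035,-.06,z),K(500,278)),(c,(-.035,.06,z),K(212,386))],
 'plate':[(c,(.005,.04,.132),K(70,368)),(c,(.005,-.04,.132),K(300,280)),(c,(-.005,-.04,.132),K(312,300)),(c,(-.005,.04,.132),K(82,390))]}.items():
    p,r=fit(o,[.45,.33,.27]);print(n,p,r.ravel())
E
```

```text
[0.4883 0.1178 0.3929] [[ 0.7127 -0.055   0.6993]
 [-0.0373 -0.9985 -0.0405]
 [ 0.7004  0.0027 -0.7137]]
shift u [-0.6139 -0.3807  0.85  ] len 0.2789 F [-1.6  0.4 -1.6] j [ 0.17 -0.42 -0.55  0.68 -0.16 -2.98] t 6.8
turn u [-0.0005  0.003   0.0017]
stand [0.4521 0.3286 0.2784] [-0.1551 -0.3038 -0.2898  0.3936  0.561  -0.2108 -0.046   0.1384]
plate [0.4515 0.329  0.2901] [-1.1632 -0.429  -0.0362 -1.7111  0.9464  0.6742  0.099   1.1923]
```

Call:
{"api": "jog_arm", "payload": {
  "increments": [
    [[-0.068,-0.042,0.094,0,0,0,255],[-0.068,-0.042,0.094,0,0,0,255],[-0.068,-0.042,0.094,0,0,0,255],[-0.068,-0.042,0.094,0,0,0,255],[-0.068,-0.042,0.094,0,0,0,255],[-0.068,-0.042,0.094,0,0,0,255],[-0.068,-0.042,0.094,0,0,0,255],[-0.068,-0.042,0.094,0,0,0,255],[-0.068,-0.042,0.094,0,0,0,255],[0,0,0,0,0.003,0.0017,255],[0,0,0,0,0,0,255]]
  ]
}}

```text
clock: 7.95
tcp_pos: [0.5441, 0.2108, 0.145]
orientation: [0.01, 0.922, -0.029, 0.387]
wrist_force: [0.2, -0.1, -1.0]
finger_gap: 0.0
grip_force: 0.0
```

```bash
python3 - <<'E'
from h import *
np.set_printoptions(precision=4,suppress=True)
s=env.get_state();print(local(L,s['tcp_pos']),s['wrist_force'])
go(world(L,(-.071,.108,.068)),Rk(-.06,np.pi/4))
c=shot('wrist');save(c,'pics/w2.png')
for t in ['hood','keyrow','slot']: print(t,[(np.round(d['uv'],1),round(d['conf'],2)) for d in spotter.landmark_of(t,'wrist')])
print(proj(c,world(L,(-.088,0,.115))),proj(c,world(L,(-.071,0,.055))),proj(c,world(L,(-.018,.06,.123))),[proj(c,world(L,(-.088,y,.123))) for y in(-.155,.155)])
E
```

```text
[-0.1304  0.1095  0.145 ] [ 0.1879 -0.1458 -0.9784]
shift u [-0.0531  0.0069  0.3853] len 0.0973 F [ 0.2 -0.1 -1. ] j [ 0.39  0.01 -0.91 -0.09 -0.32 -2.81] t 7.95
turn u [-0.0005 -0.0029 -0.001 ]
hood [(array([499.4, 215.6]), 0.7)]
keyrow []
slot []
[502.988 216.95 ] [461.3047 230.6641] [392.8838 117.3527] [array([780.5074, 210.6269]), array([239.6309, 211.2346])]
```

View pics/w2.png

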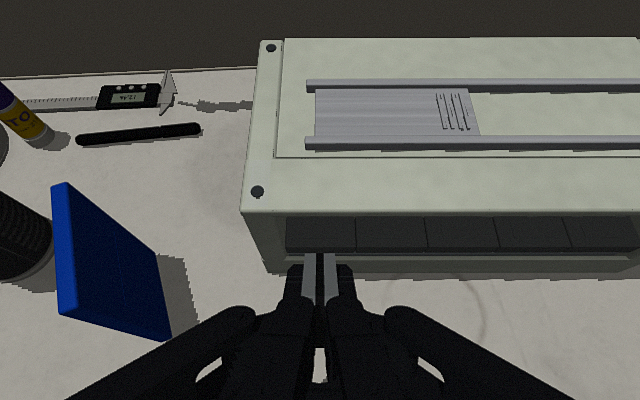

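The keys show in the bay at rows 220–245, with boundaries at columns 285, 356, 427 and 497. The gripper is in front of the leftmost one (+108), and the hood corner at (241,211) agrees with my fit.

Call:
{"api": "jog_arm", "payload": {
  "increments": [
    [[-0.013,0.0017,0.096,0,0,0,255],[-0.013,0.0017,0.096,0,0,0,255],[-0.013,0.0017,0.096,0,0,0,255],[-0.013,0.0017,0.096,0,0,0,255],[0,0,0,0,0,0,255],[0,0,0,0,0,0,255]]
  ]
}}

```text
clock: 8.75
tcp_pos: [0.6014, 0.2049, 0.0689]
orientation: [0.01, 0.921, -0.029, 0.387]
wrist_force: [-0.6, -0.1, -0.4]
finger_gap: 0.0002
grip_force: 0.0
```

```bash
cat > st.py <<'E'
from h import *
np.set_printoptions(precision=4,suppress=True)
s=env.get_state();print('loc',local(L,s['tcp_pos']),'F',s['wrist_force'],'T',s['ft_torque'],'j',np.round(s['joint_pos'],2))
E
python3 st.py
```

```text
loc [-0.0729  0.107   0.0689] F [-0.5877 -0.1397 -0.3791] T [ 0.0462  0.6652 -0.0309] j [ 0.33  0.25 -0.92 -0.35 -0.27 -2.86]
```

Call:
{"api": "jog_arm", "payload": {
  "increments": [
    [[-0.0057,0,0.0057,0,0,0,255],[-0.0057,0,0.0057,0,0,0,255],[-0.0028,0,0.0028,0,0,0,255],[-0.0028,0,0.0028,0,0,0,255],[0,0,0,0,0,0,255]]
  ]
}}

```text
clock: 9.25
tcp_pos: [0.6009, 0.2053, 0.0622]
orientation: [0.01, 0.921, -0.029, 0.387]
wrist_force: [0.4, 0.2, 0.3]
finger_gap: -0.0001
grip_force: 0.0
```

Call:
{"api": "jog_arm", "payload": {
  "increments": [
    [[-0.0028,0,0.0028,0,0,0,255],[-0.0028,0,0.0028,0,0,0,255],[0,0,0,0,0,0,255]]
  ]
}}

```text
clock: 9.55
tcp_pos: [0.6012, 0.2052, 0.0601]
orientation: [0.01, 0.921, -0.029, 0.387]
wrist_force: [0.2, 0.2, 1.1]
finger_gap: 0.0002
grip_force: 0.5
```

Call:
{"api": "jog_arm", "payload": {
  "increments": [
    [[-0.0028,0,0.0028,0,0,0,255],[-0.0028,0,0.0028,0,0,0,255],[0,0,0,0,0,0,255]]
  ]
}}

```text
clock: 9.85
tcp_pos: [0.6012, 0.2052, 0.0581]
orientation: [0.01, 0.921, -0.029, 0.387]
wrist_force: [0.0, 0.7, 1.0]
finger_gap: 0.0001
grip_force: 0.6
```

Call:
{"api": "jog_arm", "payload": {
  "increments": [
    [[-0.0028,0,0.0028,0,0,0,255],[-0.0028,0,0.0028,0,0,0,255],[0,0,0,0,0,0,255]]
  ]
}}

```text
clock: 10.15
tcp_pos: [0.6013, 0.2052, 0.0561]
orientation: [0.01, 0.921, -0.029, 0.387]
wrist_force: [0.3, 0.4, 1.7]
finger_gap: -0.0002
grip_force: 0.7
```

Call:
{"api": "jog_arm", "payload": {
  "increments": [
    [[-0.0028,0,0.0028,0,0,0,255],[-0.0028,0,0.0028,0,0,0,255],[0,0,0,0,0,0,255]]
  ]
}}

```text
clock: 10.45
tcp_pos: [0.6013, 0.2052, 0.0542]
orientation: [0.01, 0.921, -0.029, 0.387]
wrist_force: [0.2, 0.5, 1.7]
finger_gap: 0.0002
grip_force: 0.8
```

```bash
cat >> st.py <<'E'
c=shot('wrist');save(c,'pics/w3.png',(200,150,420,290),3)
E
python3 st.py
```

```text
loc [-0.073   0.1073  0.0542] F [0.1701 0.474  1.7307] T [0.1153 0.4431 0.0525] j [ 0.33  0.28 -0.93 -0.4  -0.27 -2.86]
```

View pics/w3.png

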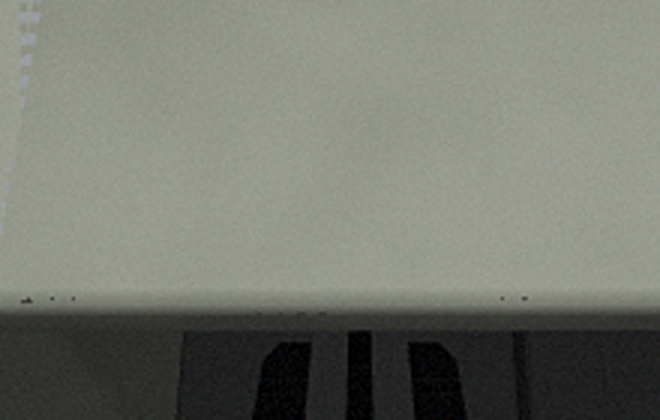

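Since TCP z of about 0.061 the force has stayed between 1 and 1.7 N while the tip sank 6 mm or more, so this key (+108) appears to be the loose one. I'll press on to the bar to confirm.

Call:
{"api": "jog_arm", "payload": {
  "increments": [
    [[-0.0028,0,0.0028,0,0,0,255],[-0.0028,0,0.0028,0,0,0,255],[-0.0028,0,0.0028,0,0,0,255],[0,0,0,0,0,0,255]]
  ]
}}

```text
clock: 10.9
tcp_pos: [0.6014, 0.2052, 0.0515]
orientation: [0.01, 0.921, -0.029, 0.388]
wrist_force: [-2.2, -0.2, 6.4]
finger_gap: 0.0
grip_force: 2.7
```

Call:
{"api": "jog_arm", "payload": {
  "increments": [
    [[-0.0028,0,0.0028,0,0,0,255],[-0.0028,0,0.0028,0,0,0,255],[0,0,0,0,0,0,255]]
  ]
}}

```text
clock: 11.2
tcp_pos: [0.6014, 0.2052, 0.0498]
orientation: [0.01, 0.921, -0.029, 0.388]
wrist_force: [-2.1, -0.1, 5.6]
finger_gap: -0.0001
grip_force: 2.8
```

Call:
{"api": "jog_arm", "payload": {
  "increments": [
    [[-0.0028,0,0.0028,0,0,0,255],[-0.0028,0,0.0028,0,0,0,255],[-0.0028,0,0.0028,0,0,0,255],[-0.0028,0,0.0028,0,0,0,255],[0,0,0,0,0,0,255]]
  ]
}}

```text
clock: 11.7
tcp_pos: [0.6015, 0.2052, 0.046]
orientation: [0.01, 0.921, -0.029, 0.388]
wrist_force: [-4.8, 0.3, 7.9]
finger_gap: -0.0003
grip_force: 3.9
```

Call:
{"api": "jog_arm", "payload": {
  "increments": [
    [[-0.0028,0,0.0028,0,0,0,255],[-0.0028,0,0.0028,0,0,0,255],[0,0,0,0,0,0,255]]
  ]
}}

```text
clock: 12.0
tcp_pos: [0.6015, 0.2052, 0.0441]
orientation: [0.01, 0.921, -0.029, 0.388]
wrist_force: [-5.4, -0.0, 8.7]
finger_gap: -0.0001
grip_force: 4.3
```

Call:
{"api": "jog_arm", "payload": {
  "increments": [
    [[-0.0028,0,0.0028,0,0,0,255],[-0.0028,0,0.0028,0,0,0,255],[0,0,0,0,0,0,255]]
  ]
}}

```text
clock: 12.3
tcp_pos: [0.6017, 0.2052, 0.0434]
orientation: [0.01, 0.921, -0.029, 0.389]
wrist_force: [-13.7, -1.9, 18.8]
finger_gap: 0.0001
grip_force: 9.6
```

```bash
python3 - <<'E'
from h import *
a=shot('side');x=a['pixels'][150:300,180:380,::-1]
cv2.imwrite('pics/s2.png',cv2.resize(x,(800,600),interpolation=cv2.INTER_CUBIC))
E
```

View pics/s2.png

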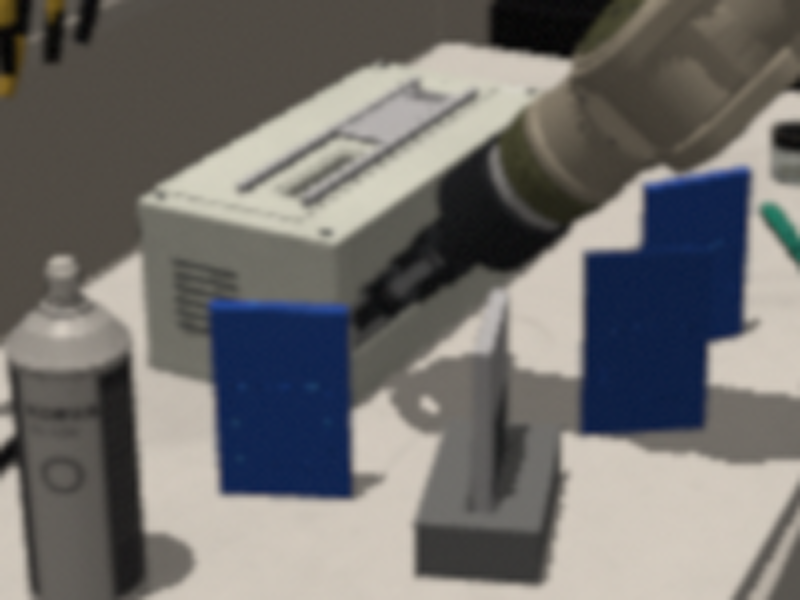

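The key hit its stop (19 N) and the side view shows the gate open, with the slot uncovered at (320,170) and the gate shifted to (400,115). I'll back out, rise and untilt.

Call:
{"api": "jog_arm", "payload": {
  "increments": [
    [[0,0,-0.08,0,0,0,255],[0,0,-0.1,0,0,0,255],[0,0,-0.1,0,0,0,255],[0,0,-0.1,0,0,0,255],[0,0,-0.1,0,0,0,255],[0.085,0,-0.085,0,0,0,255],[0.085,0,-0.085,0,0,0,255],[0.085,0,-0.085,0,0,0,255],[0.085,0,-0.085,0,0,0,255],[0.085,0,-0.085,0,0,0,255],[0.085,0,-0.085,0,0,0,255],[0,0,0,0,-0.0417,0,0],[0,0,0,0,-0.0417,0,0],[0,0,0,0,-0.0417,0,0],[0,0,0,0,-0.0417,0,0],[0,0,0,0,-0.0417,0,0],[0,0,0,0,-0.0417,0,0],[0,0,0,0,0,0,0]]
  ]
}}

```text
clock: 14.15
tcp_pos: [0.5164, 0.2086, 0.3008]
orientation: [-0.0, 0.999, -0.032, -0.0]
wrist_force: [0.3, -0.4, -1.5]
finger_gap: 0.0855
grip_force: 0.0
```

Call:
{"api": "jog_arm", "payload": {
  "increments": [
    [[0,0,0,0,0,0.0436,0],[0,0,0,0,0,0.0436,0],[0,0,0,0,0,0.0436,0],[0,0,0,0,0,0.0436,0],[0,0,0,0,0,0.0436,0],[0,0,0,0,0,0.0436,0],[0,0,0,0,0,0.0436,0],[0,0,0,0,0,0.0436,0],[0,0,0,0,0,0.0436,0],[0,0,0,0,0,0,0]]
  ]
}}

```text
clock: 15.15
tcp_pos: [0.5129, 0.2096, 0.3059]
orientation: [-0.005, 0.798, -0.603, 0.004]
wrist_force: [-0.9, -0.3, -0.6]
finger_gap: 0.0854
grip_force: 0.0
```

```bash
cat > g.py <<'E'
from h import *
np.set_printoptions(precision=4,suppress=True)
s=env.get_state();print(s['tcp_pos']);S=(.452,.3288,.283)
go(world(S,(0,0,.30)),Rk(S[2]-np.pi/2,0))
E
python3 g.py
```

```text
[0.5129 0.2096 0.3059]
shift u [-0.5252  0.1041  0.0224] len 0.134 F [-0.9 -0.3 -0.6] j [ 0.24  0.25  0.15  1.45  0.   -1.61] t 15.15
turn u [-0.004  -0.0001 -0.0018]
```

Call:
{"api": "jog_arm", "payload": {
  "increments": [
    [[-0.105,0.021,0.0045,0,0,0,0],[-0.105,0.021,0.0045,0,0,0,0],[-0.105,0.021,0.0045,0,0,0,0],[-0.105,0.021,0.0045,0,0,0,0],[-0.105,0.021,0.0045,0,0,0,0],[0,0,0,-0.004,0,-0.0018,0],[0,0,0,0,0,0,0]]
  ]
}}

```text
clock: 15.85
tcp_pos: [0.4522, 0.3289, 0.2998]
orientation: [0.001, 0.801, -0.599, -0.0]
wrist_force: [0.1, 0.1, 0.6]
finger_gap: 0.0851
grip_force: 0.0
```

```bash
python3 g.py; python3 - <<'E'
from h import *
np.set_printoptions(precision=2,suppress=True)
c=shot('wrist');np.savez('pics/c3.npz',P=c['P'],A=c['A'])
S=(.452,.3288,.283)
im=c['pixels'][:,:,::-1].copy()
for l in [(.005,.04,.132),(.005,-.04,.132),(-.005,-.04,.132),(-.005,.04,.132)]:
    print(proj(c,world(S,l)))
p=proj(c,world(S,(0,0,.132)));x0=int(np.clip(p[0]-100,0,440));y0=int(np.clip(p[1]-75,0,250));print(x0,y0)
cv2.imwrite('pics/w4.png',cv2.resize(im[y0:y0+150,x0:x0+200],(800,600),interpolation=cv2.INTER_CUBIC))
E
```

```text
[0.4522 0.3289 0.2998]
shift u [ 0.      0.0008 -0.0007] len 0.0003 F [0.1 0.1 0.6] j [ 0.49  0.28  0.16  1.46  0.   -1.37] t 15.85
turn u [ 0.0005 -0.      0.0013]
[313.97 222.6 ]
[314.01 138.36]
[325.26 138.42]
[324.4  222.65]
219 107
```

View pics/w4.png

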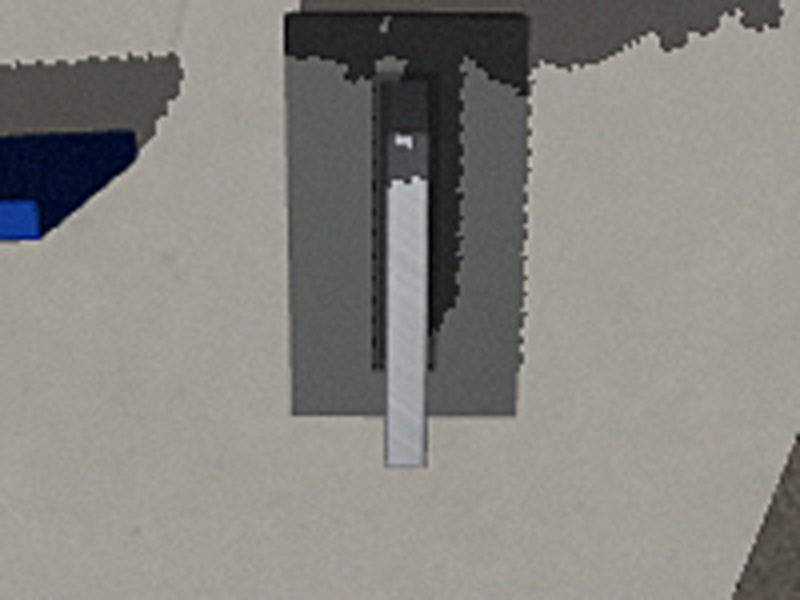

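The plate's top face spans crop (387–427, 135–467), about 1.2 mm to tool +y and 1.5 mm to tool -x of my fit, and it is parallel to the fingers. I'll correct for that, descend and grip.

Call:
{"api": "jog_arm", "payload": {
  "increments": [
    [[-0.006,0.005,0.1,0,0,0.0013,0],[0,0,0.1,0,0,0,0],[0,0,0.1,0,0,0,0],[0,0,0.1,0,0,0,0],[0,0,0.1,0,0,0,0],[0,0,0.1,0,0,0,0],[0,0,0.1,0,0,0,0],[0,0,0.08,0,0,0,0],[0,0,0.044,0,0,0,0],[0,0,0,0,0,0,0],[0,0,0,0,0,0,255],[0,0,0,0,0,0,255],[0,0,0,0,0,0,255],[0,0,0,0,0,0,255],[0,0,0,0,0,0,255],[0,0,0,0,0,0,255],[0,0,0,0,0,0,255],[0,0,0,0,0,0,255]]
  ],
  "force": 60
}}

```text
clock: 17.7
tcp_pos: [0.4511, 0.3299, 0.0943]
orientation: [0.0, 0.799, -0.602, -0.001]
wrist_force: [-0.0, 0.9, 4.0]
finger_gap: 0.0095
grip_force: 59.3
```

```bash
python3 g.py; python3 -c "
from h import *
s=env.get_state();print(s['tcp_pos'],s['wrist_force'],s['finger_gap'],s['grip_force'],local((.452,.3288,.283),s['tcp_pos']))"
```

```text
[0.4511 0.3299 0.0943]
shift u [ 0.0047 -0.0013 -0.8227] len 0.2057 F [-0.   0.9  4. ] j [ 0.49  0.36 -0.23  0.98  0.   -1.36] t 17.7
turn u [ 0.0004  0.0002 -0.0013]
[0.45108203 0.32992379 0.0943252 ] [-0.03416723  0.91995554  4.00216847] 0.00952101574222635 59.3133008480072 [-0.00056765  0.00133542  0.0943252 ]
```

Call:
{"api": "jog_arm", "payload": {
  "increments": [
    [[0,0,-0.02,0,0,0,255],[0,0,-0.05,0,0,0,255],[0,0,-0.1,0,0,0,255],[0,0,-0.1,0,0,0,255],[0,0,-0.1,0,0,0,255],[0,0,-0.1,0,0,0,255],[0,0,-0.1,0,0,0,255],[0,0,-0.1,0,0,0,255],[0,0,-0.05,0,0,0,255],[0,0,0,0,0,0.036,255],[0,0,0,0,0,0.036,255],[0,0,0,0,0,0.036,255],[0,0,0,0,0,0,255]]
  ]
}}

```text
clock: 19.0
tcp_pos: [0.4506, 0.3295, 0.2733]
orientation: [-0.002, -0.685, 0.728, 0.001]
wrist_force: [0.1, 0.8, -2.8]
finger_gap: 0.0092
grip_force: 59.0
```

```bash
cat > v.py <<'E'
from h import *
import sys
np.set_printoptions(precision=4,suppress=True)
s=env.get_state();print(s['tcp_pos'],s['finger_gap'],local(L,s['tcp_pos']))
l=[float(x) for x in sys.argv[1:4]]
go(world(L,l),Rk(L[2]-np.pi/2,0))
E
python3 v.py -.018 .145 .275
```

```text
[0.4506 0.3295 0.2733] 0.009239249916193541 [-0.2308  0.2223  0.2733]
shift u [ 0.3086 -0.8514 -0.0096] len 0.2264 F [ 0.1  0.8 -2.8] j [ 0.49  0.28  0.1   1.4   0.   -1.02] t 19.0
turn u [ 0.0012 -0.0004 -0.0003]
```

Call:
{"api": "jog_arm", "payload": {
  "increments": [
    [[0.034,-0.0946,-0.001,0,0,0,255],[0.034,-0.0946,-0.001,0,0,0,255],[0.034,-0.0946,-0.001,0,0,0,255],[0.034,-0.0946,-0.001,0,0,0,255],[0.034,-0.0946,-0.001,0,0,0,255],[0.034,-0.0946,-0.001,0,0,0,255],[0.034,-0.0946,-0.001,0,0,0,255],[0.034,-0.0946,-0.001,0,0,0,255],[0.034,-0.0946,-0.001,0,0,0,255],[0,0,0,0.001,0,0,255],[0,0,0,0,0,0,255],[0,0,0,0,0,0,255]]
  ]
}}

```text
clock: 20.2
tcp_pos: [0.6581, 0.2407, 0.2753]
orientation: [-0.0, -0.686, 0.728, 0.0]
wrist_force: [-0.1, 0.1, -2.8]
finger_gap: 0.0093
grip_force: 60.0
```

```bash
python3 v.py -.018 .145 .275; python3 - <<'E'
from h import *
np.set_printoptions(precision=2,suppress=True)
c=shot('wrist')
im=c['pixels'][:,:,::-1].copy();cv2.imwrite('pics/w5full.png',im)
P=[(x,y,.123) for x,y in [(-.0245,.018),(-.0115,.018),(-.0115,.102),(-.0245,.102),(-.018-.028,.06),(-.018+.028,.06)]]
Q=[proj(c,world(L,l)) for l in P];print(np.array(Q))
for t in ['slot','hood','loader']: print(t,[(np.round(d['uv'],1),round(d['conf'],2)) for d in spotter.landmark_of(t,'wrist')])
p=np.mean(Q[:4],0);x0=int(np.clip(p[0]-120,0,400));y0=int(np.clip(p[1]-90,0,220));print(x0,y0)
cv2.imwrite('pics/w5.png',cv2.resize(im[y0:y0+180,x0:x0+240],(800,600),interpolation=cv2.INTER_CUBIC))
E
```

```text
[0.6581 0.2407 0.2753] 0.009291312980772638 [-0.0184  0.1462  0.2753]
shift u [ 0.0048 -0.0015  0.0012] len 0.0013 F [-0.1  0.1 -2.8] j [ 0.24  0.59  0.57  1.56 -0.   -1.28] t 20.2
turn u [ 0.0002 -0.0002  0.0003]
[[328.01  25.05]
 [311.1   25.01]
 [311.59 135.64]
 [327.03 135.67]
 [354.19  82.96]
 [284.66  82.79]]
slot [(array([316.9,  84.9]), 0.96)]
hood [(array([407.,   0.]), 0.7)]
loader [(array([302.9,  29.6]), 0.94)]
199 0
```

View pics/w5.png

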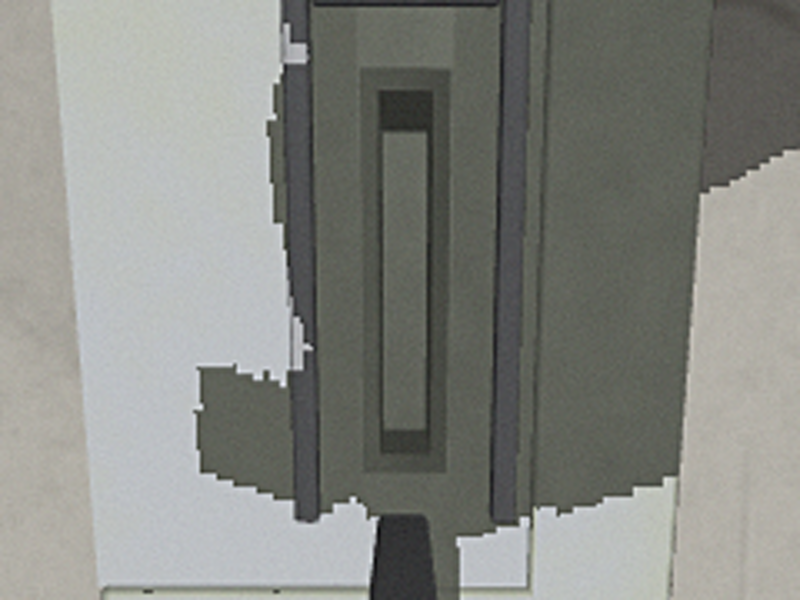

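The crop shows the open slot with its chamfer's outer edge at crop (360–449, 69–471), i.e. u 307–333.7 and v 20.7–141.3. That is 1.1 px right and 0.7 px down of the prediction, and yaw agrees. I'll check the camera's lateral bias against the finger tips and then compute the insertion move.

```bash
python3 - <<'E'
from h import *
np.set_printoptions(precision=4,suppress=True)
c=shot('wrist');s=env.get_state();Rc=q2R(s['orientation'])
print('cx',c['cx'],'tcp px',proj(c,s['tcp_pos']),'grasp',proj(c,s['tcp_pos']-.019*Rc[:,2]),'plate low edge +x', proj(c,s['tcp_pos']+Rc@[.04,0,.087]))
g=cv2.cvtColor(c['pixels'],cv2.COLOR_RGB2GRAY)
for r in (158,166,174,182,200): print(r,g[r,296:346])
# slot measured: centre of chamfer's outer edge
m=onz(c,(320.5,81.2),.123); pr=[onz(c,q,.123) for q in [(320.45,20.7),(320.5,141.3),(307.6,81),(333.2,81)]]
cen=(pr[0]+pr[1])/2;cc=(pr[2]+pr[3])/2;print('slot',cen,cc,'size',np.linalg.norm(pr[0]-pr[1]),np.linalg.norm(pr[2]-pr[3]),'local',local(L,cen),local(L,cc))
y=pr[1]-pr[0];print('yaw',np.arctan2(-y[0],y[1]))
E
```

```text
cx 319.37861799139415 tcp px [319.6635 270.9384] grasp [319.6944 293.598 ] plate low edge +x [319.676  153.4113]
158 [191 192 194 192 192 192 188 191 192 193 194 191 193 190 198 202  31  40
  48  54  53  54  51  46  50  51  51  48  52  51  45  63 105  95  95  97
  96  91  95  92  94  89  89  89  90  94  92  90  93  91]
166 [191 190 192 192 193 193 190 194 189 194 191 193 192 194 198  63  40  48
  52  52  50  52  52  56  52  51  51  51  53  51  55  54  78 103 102  94
  97  96  95  90  96 208 195 192 190 194 190 189 192 192]
174 [200 200 202 199 201 201 199 198 199 201 202 201 205 206  63  44  52  55
  56  51  55  54  54  52  52  51  46  50  56  47  61  51  59  77 100 102
  97  97 100  94 108 216 202 202 200 199 201 199 200 201]
182 [189 197 189 191 188 193 187 188 191 191 192 194 199  61  39  51  56  53
  57  55  52  57  52  53  57  52  55  54  55  55  51  54  49  53  73 101
  98  95  99  95  89 119 200 192 191 191 193 190 188 192]
200 [161 164 162 162 163 160 165 168 164 170 177  60  41  49  49  55  53  54
  53  52  54  55  54  56  59  56  52  54  55  57  52  56  53  54  54  48
  90 179 168 166 166 167 168 169 168 173 173 172 174 174]
slot [0.6529 0.1559 0.123 ] [0.6528 0.1536 0.123 ] size 0.09195141519531634 0.020642190368741743 local [-0.0185  0.0612  0.123 ] [-0.0184  0.0589  0.123 ]
yaw -0.05657133286474298
```

Call:
{"api": "jog_arm", "payload": {
  "increments": [
    [[0.085,0,0,0,0,0,255],[0.085,0,0,0,0,0,255],[0.085,0,0,0,0,0,255],[0.085,0,0,0,0,0,255],[0,0,0.09,0,0,0,255],[0,0,0.09,0,0,0,255],[0,0,0,0,0,0,255],[0,0,0,0,0,0,255]]
  ]
}}

```text
clock: 21.25
tcp_pos: [0.6533, 0.1558, 0.2309]
orientation: [-0.0, -0.686, 0.728, -0.0]
wrist_force: [-0.6, 0.1, -2.8]
finger_gap: 0.0092
grip_force: 59.9
```

```bash
sed -i 's/L\[2\]-np.pi/-.058-np.pi/' v.py; python3 v.py -.0185 .0607 .2203
```

```text
[0.6533 0.1558 0.2309] 0.009242812933901732 [-0.0181  0.0611  0.2309]
shift u [0.0016 0.0016 0.0422] len 0.0106 F [-0.6  0.1 -2.8] j [ 0.11  0.51  0.34  1.4  -0.   -1.4 ] t 21.25
turn u [ 0.     -0.0002 -0.0007]
```

Now I'll line up and enter the mouth slowly.

Call:
{"api": "jog_arm", "payload": {
  "increments": [
    [[0.0016,0.0016,0.02,0,0,-0.0007,255],[0,0,0.03,0,0,0,255],[0,0,0.03,0,0,0,255],[0,0,0.03,0,0,0,255],[0,0,0.03,0,0,0,255],[0,0,0,0,0,0,255]]
  ]
}}

```text
clock: 21.85
tcp_pos: [0.6526, 0.1551, 0.1937]
orientation: [-0.001, -0.686, 0.727, 0.0]
wrist_force: [-0.4, -0.7, -3.1]
finger_gap: 0.0092
grip_force: 59.9
```

```bash
python3 v.py -.0185 .0607 .1403
```

```text
[0.6526 0.1551 0.1937] 0.009159317628150993 [-0.0188  0.0604  0.1937]
shift u [-0.0014 -0.0016  0.2136] len 0.0534 F [-0.4 -0.7 -3.1] j [ 0.11  0.52  0.26  1.32 -0.   -1.4 ] t 21.85
turn u [ 0.0007 -0.0003 -0.0001]
```

Call:
{"api": "jog_arm", "payload": {
  "increments": [
    [[0,0,0.025,0,0,0,255],[0,0,0.025,0,0,0,255],[0,0,0.025,0,0,0,255],[0,0,0.025,0,0,0,255],[0,0,0.025,0,0,0,255],[0,0,0.025,0,0,0,255],[0,0,0.025,0,0,0,255],[0,0,0.025,0,0,0,255],[0,0,0,0,0,0,255]]
  ]
}}

```text
clock: 22.75
tcp_pos: [0.6528, 0.1551, 0.1442]
orientation: [-0.001, -0.686, 0.727, 0.0]
wrist_force: [-0.5, 0.1, -2.7]
finger_gap: 0.0095
grip_force: 60.0
```

Call:
{"api": "jog_arm", "payload": {
  "increments": [
    [[0,0,0.006,0,0,0,255],[0,0,0.006,0,0,0,255],[0,0,0,0,0,0,255]]
  ]
}}

```text
clock: 23.05
tcp_pos: [0.6536, 0.1552, 0.1427]
orientation: [0.0, -0.686, 0.727, -0.0]
wrist_force: [0.7, -0.5, -3.6]
finger_gap: 0.0093
grip_force: 60.1
```

Call:
{"api": "jog_arm", "payload": {
  "increments": [
    [[0,0,0.004,0,0,0,255],[0,0,0.004,0,0,0,255],[0,0,0,0,0,0,255]]
  ]
}}

```text
clock: 23.35
tcp_pos: [0.6534, 0.1551, 0.1405]
orientation: [0.0, -0.686, 0.727, -0.0]
wrist_force: [0.5, 0.9, -2.5]
finger_gap: 0.0089
grip_force: 60.1
```

```bash
python3 v.py -.0185 .0607 .1403
```

```text
[0.6534 0.1551 0.1405] 0.008946201085901436 [-0.018   0.0605  0.1405]
shift u [-0.0009  0.0021  0.0006] len 0.0006 F [ 0.5  0.9 -2.5] j [ 0.11  0.54  0.16  1.2  -0.   -1.4 ] t 23.35
turn u [-0.0002 -0.0001 -0.0001]
```

Nearly home, so I'll press gently until the floor answers.

Call:
{"api": "jog_arm", "payload": {
  "increments": [
    [[0,0,0.004,0,0,0,255],[0,0,0,0,0,0,255]]
  ]
}}

```text
clock: 23.55
tcp_pos: [0.6536, 0.1551, 0.1404]
orientation: [0.0, -0.686, 0.727, -0.001]
wrist_force: [-0.8, -0.1, 2.4]
finger_gap: 0.0092
grip_force: 60.7
```

Call:
{"api": "jog_arm", "payload": {
  "increments": [
    [[0,0,0.004,0,0,0,255],[0,0,0,0,0,0,255]]
  ]
}}

```text
clock: 23.75
tcp_pos: [0.6537, 0.1551, 0.1404]
orientation: [0.001, -0.686, 0.727, -0.001]
wrist_force: [-2.2, -1.0, 7.1]
finger_gap: 0.0093
grip_force: 61.6
```

The floor is reached at z 0.1404 with 7 N (plus the plate's own weight). I'll relieve, let go and rise.

Call:
{"api": "jog_arm", "payload": {
  "increments": [
    [[0,0,-0.006,0,0,0,255],[0,0,0,0,0,0,150],[0,0,0,0,0,0,100],[0,0,0,0,0,0,100],[0,0,0,0,0,0,100],[0,0,0,0,0,0,100],[0,0,-0.03,0,0,0,100],[0,0,-0.08,0,0,0,100],[0,0,-0.1,0,0,0,100],[0,0,-0.1,0,0,0,100],[0,0,-0.1,0,0,0,100],[0,0,-0.1,0,0,0,100],[0,0,-0.1,0,0,0,100],[0,0,0,0,0,0,100],[0,0,0,0,0,0,100]]
  ]
}}

```text
clock: 25.25
tcp_pos: [0.6538, 0.1553, 0.2934]
orientation: [0.001, -0.686, 0.727, -0.001]
wrist_force: [0.0, 0.4, -0.8]
finger_gap: 0.0519
grip_force: 0.0
```

```bash
python3 - <<'E'
from h import *
np.set_printoptions(precision=2,suppress=True)
c=shot('wrist');g=cv2.cvtColor(c['pixels'],cv2.COLOR_RGB2GRAY);cv2.imwrite('pics/w6.png',c['pixels'][:,:,::-1])
S=(*world(L,(-.0185,.0612,0))[:2],-.058)
for z in (.178,.183):
  print(z,[proj(c,world(S,(x,y,z))) for x,y in [(-.005,-.04),(.005,-.04),(.005,.04),(-.005,.04)]])
p=proj(c,world(S,(0,0,.178)));r=int(p[1]);u=int(p[0])
print(u,r,g[r,u-20:u+21]); print(g[r-70:r+75:1,u])
print([(np.round(d['uv'],1),round(d['conf'],2)) for d in spotter.cut_out('plate','wrist')])
s=env.get_state();print(s['tcp_pos'],s['wrist_force'],s['finger_gap'])
E
```

```text
0.178 [array([328.2 , 147.87]), array([314.78, 147.85]), array([315.08, 246.08]), array([327.34, 246.1 ])]
0.183 [array([328.34, 148.91]), array([314.67, 148.89]), array([314.99, 248.71]), array([327.46, 248.73])]
321 199 [176 174 174 176 179 174 174 177 179 168 124 130 130 104 156 172 170 167
 167 169 171 164 167 174 156  93  45  63 136 125 121 123 179 174 177 178
 174 173 174 175 172]
[ 83  88  82  74  73  70  61  44  46  48  47  51  49  48  47  48  49  48
  60  78  79  77  77  70  74  76  80  78  77  75  76  79  77  75  72  79
  76  75  77  78  82  73  76  77  76  74  69  64 133 178 177 171 173 180
 176 169 168 167 169 170 175 175 170 169 174 172 174 173 175 170 171 171
 168 169 167 168 165 168 167 163 170 171 166 167 167 168 169 168 168 166
 162 163 165 165 161 162 169 164 156 166 171 171 161 160 161 161 163 158
 165 170 162 160 159 165 163 148 153 176 174 175 179 176 177 176 175 185
 150 135 161 180 178 174 172 177 175 174 177 176 174 169 169 170 139 151
 154]
[(array([552. , 190.1]), 0.93), (array([319.9, 191.9]), 0.85), (array([564.,  63.]), 0.79), (array([373.2, 327.9]), 0.78)]
[0.65 0.16 0.29] [-0.32  0.45  0.21] 0.05172724846068715
```

The plate's top edge matches the fully-home prediction (97–98 px long against 98.2 px at z 0.178). The fingers are clear, so I'll hand it in.

```bash
python3 -c "
from h import *
print(ticket.hand_in())"
```

```text
the job is handed in; nothing more can be done
None
```

I handed the job in at about 25 s: the loose key was the one at +108 mm, the gate sprang open, and the plate stands upright in the slot, fully home and released; I never moved the arm near the can, jar or cutter, but the hand-in gave no verdict.

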